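# Change a mower's air filter element and click the housing's flap shut

### The job

Change the air filter: take the old element out of the open housing and lay it flat in the steel scrap tray, then set the new element from the bench squarely into the housing, fully down on its seat with its pull tab up. Swing the flap over and press its free edge down past the spring catch until it clicks shut, and leave the other parts on the bench where they lie.

Things in the scene. Friction and masses are not known exactly. Their poses are not given: they have to be found in the camera images.
- housing: Grey air filter housing bolted to the bench: open box 116 (x) by 150 (y) by 44 mm high, walls 4 mm; origin under its centre, z up. Inside, 108 by 142 mm clear, the element rests on a ledge 14 mm above the bench. Flap hinge along y at x = -60, z = 44 mm; spring catch at x = +68 mm. Yaw about -1.57 +- 0.5 (hinge at the robot's left). At the -y end an intake stub 34 mm across; ears 6 mm high at both y ends
- flap (a joint): Angle of the flap, rad: 0 shut on the rim, growing as it opens, 2.1 at most. A shallow cover 116 by 150 mm, 20 mm deep, plate 4 mm, 80 g. Its hinge is a little stiff: it stays where it is put from about 0.7 to 2.0 rad and sinks towards shut below that. On its own it comes to rest on the catch's beak at about 0.09 rad; pressed past the beak it drops to 0 and is held there
- flap_hinge (a point): Middle of the flap's hinge line, at the rim, turning with the flap: its z is the normal of the flap's plate (up when shut), its x points from the hinge to the free edge. The outer face lies 20 mm along z, the free edge 118 mm along x
- flap_press (a point): Middle of the ribbed thumb pad on the flap's outer face, 14 mm from the free edge, 104 mm from the hinge line: the spot to press. 64 mm above the bench when the flap is shut. Pressing it past the catch takes about 10 to 15 N straight down
- catch (a joint): Deflection of the spring catch, rad: 0 at rest, upright; about 0.08 while the flap's lip pushes past its beak, then it springs back to 0 over the lip. A black tongue 34 mm wide whose top stands 60 mm above the bench, lower than the shut flap's top
- old_filter: The used panel filter element, in the housing at the start: black rim 98 (its x) by 132 (its y) by 10 mm, pleats above it up to 24 mm, and in the middle an upright rubber pull tab 44 mm long (along x), 12 mm thick (along y), from 24 to 40 mm above the underside. About 110 g. Origin under its centre, z up. Half a turn makes no difference
- new_filter: The new element, the same shape and size as the old one, lying flat on the bench with its tab up, to the left or to the right of the housing. Same frame as the old one. When seated its axes are along the housing's and its origin is 14 mm above the housing's origin, with 5 mm of play to each wall
- tray: Shallow open sheet-steel scrap tray fixed to the bench, 200 mm (its x) by 180 mm (its y) by 36 mm high, walls and floor 4 mm. Origin at the centre of its underside. On the other side of the housing from the new element
- valve_cover: Green painted valve cover, 150 by 92 by 50 mm high; bystander, origin under its centre
- cylinder_head: Finned cast-iron cylinder head, 140 by 128 by 55 mm high; bystander, origin under its centre
- ratchet: Steel ratchet handle 200 mm long, 23 mm high, lying flat; bystander, origin near its middle, at bench height
- primer_bulb: Black rubber dome 38 mm across, 26 mm high; bystander, origin under its centre
- spark_plug: Spark plug 80 mm long, 20 mm thick, lying; bystander, origin under its hexagon
- plug_socket: Upright steel spark plug socket 27 mm across, 66 mm high; bystander, origin under its centre

How it is judged:
By the outcome, as a careful person would: the job done as asked, in the order asked, and still so for the second after the job is handed in, with the robot touching nothing.
It also fails if it takes over 69 s, if anything falls off the work surface, if the arm or the gripper's body presses on something with over 40 N, if the wrist force passes 120 N, or if a joint passes its speed limit or range.

### The arm

A 6-joint arm with a two-finger parallel gripper is mounted at the origin on the work surface. World frame = base frame: x ahead of the robot, y to its left, z up, the work surface at z = 0. Lengths are in m, angles in rad, forces in N, time in s.
With the tool pointing down it reaches from about 0.35 to 0.975 m from the base axis. Payload 4.9 kg.
Tool frame: the origin (TCP) lies at the centre of the arm's flange, where the gripper is bolted on; the fingertips stand 173 mm ahead of it and the grasp point (between the pads) lies 155 mm ahead of it; z points along the fingers, y is the direction in which the jaws open and shut (so a half turn about z gives the same grasp; the last joint's range is limited). The gripper opens to 85 mm and grips with 20 to 120 N. Pads are 22 mm wide; open, the fingers measure 114 mm over their backs; the gripper's body (76 mm by 85 mm) begins 54 mm behind the grasp point. The pads swing forward as they close: fully open they stand 13 mm farther back than shut.
Start: joints at [1.003, 0.053, 1.613, -0, 1.476, -0.119], TCP at [0.271, 0.563, 0.405] pointing down, gripper open.
Joint ranges: [-3.01, 3.01], [-1.01, 2.22], [0.06, 2.58], [-1.02, 4.17], [0.09, 2.62], [-3.14, 3.14]. Speed limits (rad/s): [2.57, 2.57, 3.14, 3.14, 3.14, 3.14].

### API

Orientations are given as a 3x3 rotation matrix whose columns are the frame's x, y, z axes.
In Python, from rig import robot gives the robot as it stands.
- The arm moves only by the tool servo_tool, never from a script. Its argument "motion" is a list that holds one entry, the list of rows, each a list of 5 numbers: the finger opening in m, from 0 to 0.0854, then the shift along the tool's x, y, z in m, then the turn about the tool's z in degrees. In form: [[[fingers, tx, ty, tz, twist], ...]]. A call has 1 to 20 rows; each row is the pose to reach, as a shift and turn from the pose measured when the call began, along the tool's axes at that moment; what a row does not reach only later rows make up. A row lasts 1/12 s, in which the tool goes at most 41.7 mm and 7.16 degrees, less where a joint would pass 70% of its speed; a pose out of reach is approached as far as the arm can. A call with a gripper value outside its range is refused whole. The fingers move at their own pace and stop on an object; "squeeze" is the grip in N (left out, the last holds). Time passes only in rows, so rows that repeat a pose let the fingers close. It gives the time, the measured TCP pose, the force and the opening at its end, in the units of the state.
- robot.get_obs(): the state, without advancing time (a new reading comes with each control period).
- robot.grab_frame(name): name is "scene" or "top" or "wrist"; returns (picture, depth): 384x512x3 uint8, blue, green, red; 384x512 float32, m along the optical axis (not along the pixel's ray), 0 where there is no reading.
- robot.calibration(name): a dict with "intrinsics" (3x3 intrinsics, pixels), "cam_to_world" (4x4, takes a point from camera to world coordinates). Camera axes: x right, y up, looking along -z (the intrinsics and any distortion apply to the point x, -y, -z); pixel columns grow to the right and rows downward; lengths in m; the calibration is good to about 2 mm. A picture is of the moment at which its call begins: read the wrist's pose just before it. calibration takes no time and is no camera call; for the wrist camera it gives the pose at the moment of the call.
- robot.sign_off(): hands the job in, once; it reports no verdict.
The state is a dict: "time": time; "joints": joint angles; "joint_vel": joint speeds; "joint_torque": joint torques, N m; "position": TCP position; "eef_rot": TCP orientation; "contact_force": force on the tool from outside, world axes, zero at the start; "torque": the same for the moment, N m; "gripper_width": opening from 0.0 (shut) to 1.0 (fully open).
Only numpy, scipy, OpenCV 4.12 (cv2) and the standard library are available. Lean on these libraries where they do the work, as an engineer would, in place of code of your own. Each camera call takes 0.05 s, during which the arm holds its last target.

## Working session

There is one attempt and no reset: what is moved stays moved. The work goes in short steps, Python scripts to look and compute and a tool call to move; the robot and the scene stay as the last step left them, time stands still between calls to the robot, and variables do not carry over. Pictures are saved under pics/ and viewed, and the job is handed in when it is done.

Besides the shell and the picture viewer there is one more tool, called after ">>>" as name(argument=value, ...) on one line, values as JSON. servo_tool: Moves the arm, as the interface text tells. Its arguments: {"type":"object","properties":{"motion":{"type":"array"},"squeeze":{"type":"number"}},"required":["motion"]}

```bash
mkdir -p pics; ls; python3 - <<'E'
from rig import robot
import cv2,numpy as np
o=robot.get_obs();print(o)
for n in ["top","scene"]:
    p,d=robot.grab_frame(n);cv2.imwrite(f"pics/{n}0.png",p);np.savez(f"pics/{n}0.npz",p=p,d=d,K=robot.calibration(n)["intrinsics"],T=robot.calibration(n)["cam_to_world"])
    print(robot.calibration(n))
E
```

```text
pics
{'time': 0.0, 'joints': array([ 1.00299307e+00,  5.33446680e-02,  1.61430293e+00,  6.87396487e-06,
        1.47600252e+00, -1.19011139e-01]), 'joint_vel': array([-1.33500331e-03, -7.14995629e-04, -1.19276416e-03,  4.59374315e-05,
        4.06834390e-04, -2.02933754e-04]), 'joint_torque': array([ 8.36488944e-04, -3.93668997e+01, -3.70182323e+01, -1.57402803e-05,
        6.86988686e-03,  2.64104352e-05]), 'position': array([0.27103078, 0.56287292, 0.40346488]), 'eef_rot': array([[-9.00971407e-01,  4.33877041e-01, -1.11223616e-03],
       [ 4.33878394e-01,  9.00969779e-01, -1.73093748e-03],
       [ 2.51077135e-04, -2.04210042e-03, -9.99997883e-01]]), 'contact_force': array([-0.47138213, -0.49171796,  0.04935091]), 'torque': array([ 0.00793856, -0.05690221, -0.00499916]), 'gripper_width': 1.0028906461725648}
{'intrinsics': array([[474.11303218,   0.        , 254.67013262],
       [  0.        , 474.11303218, 192.12498896],
       [  0.        ,   0.        ,   1.        ]]), 'cam_to_world': array([[-0.02056842,  0.99009434, -0.13888892,  0.44970006],
       [-0.99969892, -0.02222619, -0.01039529, -0.00742444],
       [-0.01337929,  0.13863329,  0.99025341,  1.18617321],
       [ 0.        ,  0.        ,  0.        ,  1.        ]])}
{'intrinsics': array([[369.37142307,   0.        , 254.43815795],
       [  0.        , 369.37142307, 191.06699184],
       [  0.        ,   0.        ,   1.        ]]), 'cam_to_world': array([[-0.51372557, -0.66743163,  0.53909282,  1.03341833],
       [ 0.85794403, -0.40275437,  0.31893725,  0.26473015],
       [ 0.00425318,  0.62635768,  0.77952419,  0.69436171],
       [ 0.        ,  0.        ,  0.        ,  1.        ]])}
```

View pics/top0.png

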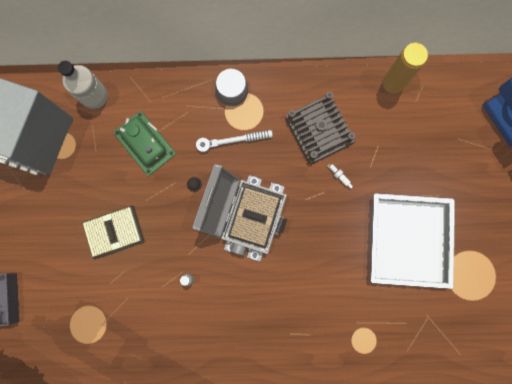

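View pics/scene0.png

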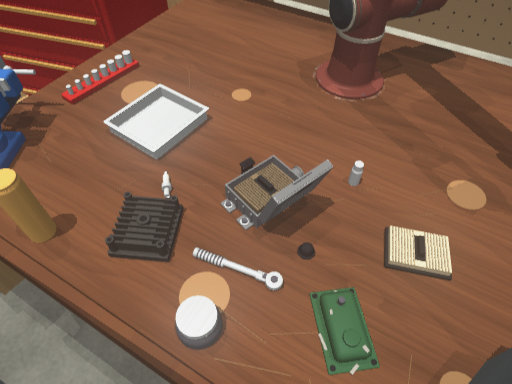

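The top view shows the housing near (255,217), the new element at (113,231), the tray at (412,242), and the flap open on the left at about (217,202). I'll enlarge these areas.

```bash
cat > h.py <<'E'
import numpy as np,cv2
def load(f):
    z=np.load(f);return z['p'],z['d'],z['K'],z['T']
def px_at_z(u,v,zw,K,T):
    r=np.array([(u-K[0,2])/K[0,0],-(v-K[1,2])/K[1,1],-1.]);r=T[:3,:3]@r
    s=(zw-T[2,3])/r[2];return T[:3,3]+s*r
def cloud(d,K,T):
    v,u=np.mgrid[:d.shape[0],:d.shape[1]]
    P=np.stack([(u-K[0,2])/K[0,0]*d,-(v-K[1,2])/K[1,1]*d,-d],-1)
    return P@T[:3,:3].T+T[:3,3]
def proj(P,K,T):
    c=(np.atleast_2d(P)-T[:3,3])@T[:3,:3];return np.stack([K[0,0]*c[:,0]/-c[:,2]+K[0,2],-K[1,1]*c[:,1]/-c[:,2]+K[1,2]],-1)
E
python3 - <<'E'
from h import *
p,d,K,T=load('pics/top0.npz')
C=cloud(d,K,T)
a=cv2.resize(p[160:270,180:300],None,fx=6,fy=5.4,interpolation=cv2.INTER_CUBIC)
cv2.imwrite('pics/c1.png',cv2.resize(p[160:270,180:300],None,fx=5,fy=5,interpolation=cv2.INTER_CUBIC))
cv2.imwrite('pics/c2.png',cv2.resize(p[195:270,70:155],None,fx=7,fy=7,interpolation=cv2.INTER_CUBIC))
print(np.median(C[300:,:,2][d[300:]>0]))
for name,(u0,u1,v0,v1),zr in [('new',(75,150,200,265),(.006,.05)),('newtab',(75,150,200,265),(.033,.05)),('oldtab',(235,275,200,235),(.045,.06)),('tray',(360,465,185,295),(.02,.05))]:
    S=C[v0:v1,u0:u1].reshape(-1,3);S=S[(S[:,2]>zr[0])&(S[:,2]<zr[1])]
    r=cv2.minAreaRect(S[:,:2].astype(np.float32)*1000);print(name,len(S),r,S.mean(0),np.percentile(S[:,2],[5,50,95]))
E
```

```text
-0.0005414878112446342
new 2075 ((522.957763671875, 367.83880615234375), (172.44976806640625, 139.55723571777344), 83.39938354492188) [0.5212943  0.35610269 0.02232837] [0.00826851 0.02347354 0.03151069]
newtab 99 ((522.3091430664062, 359.6037292480469), (42.33253479003906, 13.746397018432617), 19.69734001159668) [0.52211294 0.35953485 0.03864693] [0.03479844 0.03865179 0.04233591]
oldtab 101 ((568.2540283203125, -3.8465423583984375), (120.12962341308594, 61.57430648803711), 56.92934036254883) [0.55072212 0.00593472 0.05244851] [0.04569665 0.05297025 0.05632142]
tray 1754 ((485.579345703125, -372.60955810546875), (195.6000213623047, 214.4619903564453), 84.7558364868164) [ 0.4853586  -0.38265194  0.03518357] [0.02479105 0.03616194 0.04003431]
```

View pics/c1.png

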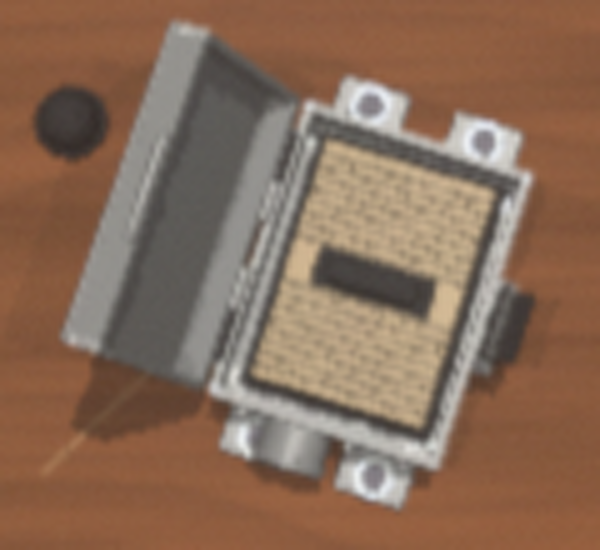

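View pics/c2.png

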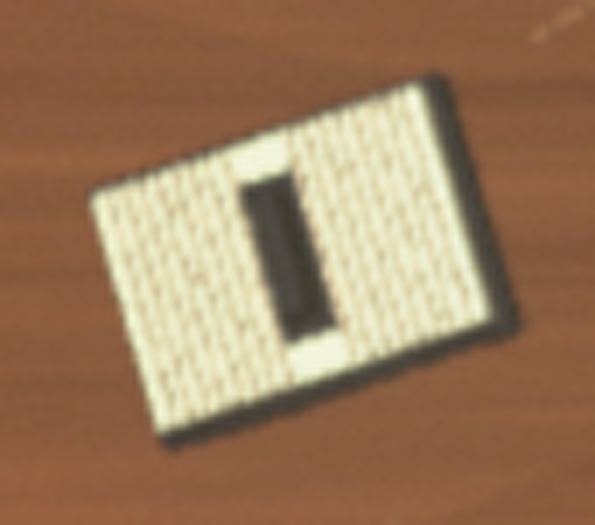

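Crop 1 shows the housing rim corners at (305,103), (531,177), (436,467) and (212,395), with the old tab centred near (375,280). In crop 2 the new tab runs from about (265,180) to (317,332).

```bash
python3 - <<'E'
from h import *
p,d,K,T=load('pics/top0.npz')
f=lambda x,y,o,s,z:px_at_z((x+.5)/s-.5+o[0],(y+.5)/s-.5+o[1],z,K,T)
R=np.array([f(x,y,(180,160),5,.044) for x,y in [(305,103),(531,177),(436,467),(212,395)]])
print(R.round(4),R.mean(0))
print('sides',[np.linalg.norm(R[i]-R[(i+1)%4]).round(4) for i in range(4)])
# housing x: hinge->catch ; y
x=(R[1]+R[2]-R[0]-R[3]);y=(R[0]+R[1]-R[2]-R[3]);print(np.degrees(np.arctan2(x[1],x[0])),np.degrees(np.arctan2(y[1],y[0])))
O=np.array([f(a,b,(180,160),5,.054) for a,b in [(322,245),(437,282),(428,315),(312,280)]]);print('old',O.mean(0),np.degrees(np.arctan2(*(O[1]+O[2]-O[0]-O[3])[[1,0]])))
C=cloud(d,K,T)
S=C[160:270,180:300].reshape(-1,3)
m=(S[:,2]>.046)&(S[:,2]<.06)&(np.hypot(S[:,0]-O.mean(0)[0],S[:,1]-O.mean(0)[1])<.03)
print(cv2.minAreaRect(S[m][:,:2].astype(np.float32)*1000),m.sum(),S[m][:,2].max())
# flap
m=(S[:,2]>.07)
print('flap top',m.sum(),S[m].max(0),S[m].mean(0))
E
```

```text
[[ 0.6401  0.0383  0.044 ]
 [ 0.6012 -0.0709  0.044 ]
 [ 0.4624 -0.0214  0.044 ]
 [ 0.499   0.0853  0.044 ]] [0.55065179 0.00785032 0.044     ]
sides [np.float64(0.1159), np.float64(0.1473), np.float64(0.1128), np.float64(0.1487)]
-109.2601169118473 -19.029843014173505
old [0.55152471 0.00595662 0.054     ] -108.59733187429016
((551.0105590820312, 6.923765182495117), (43.48854446411133, 12.077330589294434), 71.34403991699219) 94 0.058595640505252566
flap top 1309 [0.65853436 0.14274146 1.18617321] [0.57947563 0.09751635 0.1667459 ]
```

```bash
cat >> h.py <<'E'
def delta(pos,yaw_y,o=None):
    """tool-frame shift and twist(deg) to reach world TCP pos with tool y at yaw_y deg (mod 180)"""
    if o is None:
        from rig import robot;o=robot.get_obs()
    R=o['eef_rot'];t=R.T@(np.array(pos)-o['position'])
    cur=np.degrees(np.arctan2(R[1,1],R[0,1]));dy=(yaw_y-cur+90)%180-90
    return t.round(4),round(-dy,2),np.round(o['joints'],3),'alt',round(-dy+(180 if dy>0 else -180),1)
E
python3 - <<'E'
from h import *
p,d,K,T=load('pics/top0.npz')
C=cloud(d,K,T)
c=np.array([.551,.0075]);yaw=np.radians(-109.2);ax=np.array([np.cos(yaw),np.sin(yaw)]);ay=np.array([-ax[1],ax[0]])
S=C[150:280,170:310].reshape(-1,3);S=S[d[150:280,170:310].ravel()>0]
q=np.c_[(S[:,:2]-c)@ax,(S[:,:2]-c)@ay,S[:,2]]
m=(q[:,0]<-.05)&(abs(q[:,1])<.06)&(q[:,2]>.05)
Q=q[m]
print(Q.min(0),Q.max(0))
for z0 in np.arange(.05,.2,.01):
    s=Q[(Q[:,2]>=z0)&(Q[:,2]<z0+.01)]
    if len(s):print(round(z0,3),len(s),s[:,0].min().round(3),np.median(s[:,0]).round(3),s[:,0].max().round(3))
# tray corners
S=C[185:295,360:465].reshape(-1,3);m=(S[:,2]>.031)&(S[:,2]<.042)
print(cv2.boxPoints(cv2.minAreaRect(S[m][:,:2].astype(np.float32)*1000)))
cv2.imwrite('pics/c3.png',cv2.resize(p[180:300,355:475],None,fx=5,fy=5,interpolation=cv2.INTER_CUBIC))
print(delta([.5512,.0065,.34],-19))
E
```

```text
[-0.11837057 -0.05999867  0.05000203] [-0.05854596  0.05961856  0.16253104]
0.05 131 -0.085 -0.081 -0.059
0.06 101 -0.088 -0.085 -0.082
0.07 95 -0.092 -0.089 -0.086
0.08 106 -0.095 -0.092 -0.089
0.09 107 -0.1 -0.096 -0.093
0.1 109 -0.103 -0.099 -0.096
0.11 75 -0.104 -0.102 -0.099
0.14 136 -0.118 -0.114 -0.099
0.15 324 -0.118 -0.105 -0.098
0.16 6 -0.104 -0.102 -0.1
[[ 369.85825 -460.19928]
 [ 583.42255 -479.80115]
 [ 601.3004  -285.01984]
 [ 387.73615 -265.41797]]
(array([-0.4938, -0.3796,  0.0642]), np.float64(83.28), array([ 1.003,  0.053,  1.614,  0.   ,  1.476, -0.119]), 'alt', np.float64(-96.7))
```

View pics/c3.png

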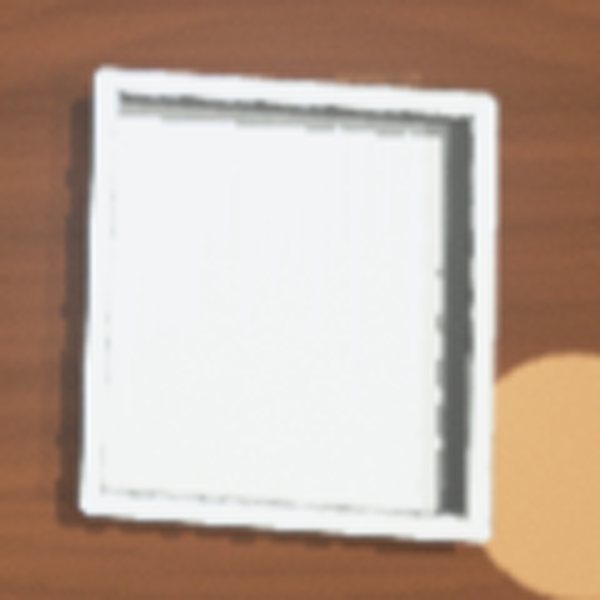

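Tray corners in the crop are at (98,70), (497,97), (490,540) and (82,512), about 200 mm along world x. I'll move above the old tab.

>>> servo_tool(motion=[[[0.0854,-0.04,-0.03,0.0,7],[0.0854,-0.08,-0.06,0.0,14],[0.0854,-0.12,-0.09,0.0,21],[0.0854,-0.16,-0.12,0.0,28],[0.0854,-0.19,-0.15,0.01,35],[0.0854,-0.22,-0.18,0.02,42],[0.06,-0.26,-0.2,0.03,49],[0.06,-0.29,-0.23,0.04,56],[0.06,-0.33,-0.26,0.045,63],[0.06,-0.37,-0.29,0.05,70],[0.06,-0.41,-0.32,0.055,77],[0.06,-0.45,-0.35,0.06,83.3],[0.06,-0.494,-0.38,0.064,83.3],[0.06,-0.494,-0.38,0.064,83.3],[0.06,-0.494,-0.38,0.064,83.3],[0.06,-0.494,-0.38,0.064,83.3]]], squeeze=50)

```text
time: 1.43
position: [0.5528, 0.0011, 0.3391]
eef_rot: [[0.331, 0.944, -0.002], [0.944, -0.331, -0.004], [-0.004, -0.0, -1.0]]
contact_force: [-0.7, 0.1, 0.3]
gripper_width: 0.701
```

```bash
python3 - <<'E'
from h import *
from rig import robot
p0,d0,K0,T0=load('pics/top0.npz')
f=lambda x,y,z:px_at_z((x+.5)/5-.5+355,(y+.5)/5-.5+180,z,K0,T0)
R=np.array([f(*a,.036) for a in [(98,70),(497,97),(490,540),(82,512)]]);print('tray',R.round(4),R.mean(0),[np.linalg.norm(R[i]-R[i-1]).round(4) for i in range(4)])
o=robot.get_obs();c=robot.calibration('wrist')
p,d=robot.grab_frame('wrist');cv2.imwrite('pics/w1.png',p);np.savez('pics/w1.npz',p=p,d=d,K=c['intrinsics'],T=c['cam_to_world'])
print(o['position'],o['time'],o['contact_force'],delta([.5512,.0065,.215],-19,o))
E
```

```text
tray [[ 0.6008 -0.2869  0.036 ]
 [ 0.5833 -0.4795  0.036 ]
 [ 0.3721 -0.4596  0.036 ]
 [ 0.389  -0.2676  0.036 ]] [ 0.4862925  -0.37341002  0.036     ] [np.float64(0.2127), np.float64(0.1934), np.float64(0.2121), np.float64(0.1927)]
[0.55278793 0.00107498 0.33909081] 1.4333 [-0.73825317  0.13171225  0.29423973] (array([ 0.0051, -0.0033,  0.1241]), np.float64(-0.34), array([-0.132, -0.069,  1.846, -0.004,  1.366,  0.206]), 'alt', np.float64(179.7))
```

View pics/w1.png

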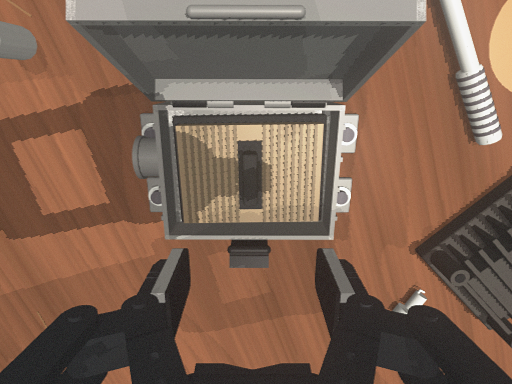

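The wrist view shows the old tab at about (250,177), upright between the pleats, and the housing square with the image. I'll cross-check the tab's position.

```bash
python3 - <<'E'
from h import *
p,d,K,T=load('pics/w1.npz');C=cloud(d,K,T)
S=C[130:220,225:280].reshape(-1,3);m=(S[:,2]>.050)&(S[:,2]<.06)
print(m.sum(),cv2.minAreaRect(S[m][:,:2].astype(np.float32)*1000),np.median(S[m],0))
S=C.reshape(-1,3);m=(S[:,2]>.040)&(S[:,2]<.047)&(np.hypot(S[:,0]-.551,S[:,1]-.0075)<.1)
print(cv2.minAreaRect(S[m][:,:2].astype(np.float32)*1000),m.sum())
E
```

```text
756 ((553.2534790039062, 6.976415634155273), (43.49588394165039, 11.479528427124023), 70.86570739746094) [0.55376966 0.0081049  0.0537558 ]
((545.8493041992188, 20.515609741210938), (136.76043701171875, 171.98326110839844), 70.66314697265625) 6457
```

>>> servo_tool(motion=[[[0.06,0.006,-0.002,0.03,0],[0.06,0.006,-0.002,0.06,0],[0.06,0.006,-0.002,0.09,0],[0.05,0.006,-0.002,0.11,0],[0.04,0.006,-0.002,0.12,0],[0.03,0.006,-0.002,0.124,0],[0.0,0.006,-0.002,0.124,0],[0.0,0.006,-0.002,0.124,0],[0.0,0.006,-0.002,0.124,0],[0.0,0.006,-0.002,0.124,0],[0.0,0.006,-0.002,0.124,0],[0.0,0.006,-0.002,0.124,0]]], squeeze=50)

```text
time: 2.48
position: [0.5523, 0.0088, 0.216]
eef_rot: [[0.331, 0.944, -0.001], [0.944, -0.331, -0.002], [-0.002, -0.0, -1.0]]
contact_force: [-0.3, 1.0, 0.5]
gripper_width: 0.12
```

>>> servo_tool(motion=[[[0.0,0.0,0.0,-0.01,0],[0.0,0.0,0.0,-0.025,0],[0.0,0.0,0.0,-0.045,0],[0.0,0.0,0.0,-0.07,0],[0.0,0.0,0.0,-0.095,0],[0.0,0.0,0.0,-0.12,0],[0.0,0.0,0.0,-0.13,0],[0.0,0.0,0.0,-0.13,0]]])

```text
time: 3.15
position: [0.5533, 0.0089, 0.3503]
eef_rot: [[0.331, 0.944, 0.006], [0.944, -0.331, -0.003], [-0.001, 0.007, -1.0]]
contact_force: [0.7, 0.4, -0.8]
gripper_width: 0.123
```

```bash
python3 - <<'E'
from h import *
from rig import robot
p,d=robot.grab_frame('wrist');cv2.imwrite('pics/w2.png',p)
print(delta([.487,-.373,.30],-5),delta([.487,-.373,.30],85))
print(delta([.487,-.373,.208],85))
E
```

```text
(array([-0.3821,  0.0642,  0.0485]), np.float64(-14.31), array([-0.118, -0.078,  1.839, -0.002,  1.378,  0.219]), 'alt', np.float64(165.7)) (array([-0.3821,  0.0642,  0.0485]), np.float64(75.69), array([-0.118, -0.078,  1.839, -0.002,  1.378,  0.219]), 'alt', np.float64(-104.3))
(array([-0.3819,  0.0639,  0.1405]), np.float64(75.69), array([-0.118, -0.078,  1.839, -0.002,  1.378,  0.219]), 'alt', np.float64(-104.3))
```

View pics/w2.png

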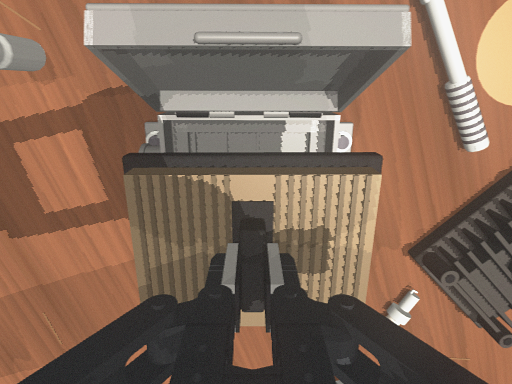

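Held, with the element level at about (250,240). Next I'll move over the tray and lower it.

>>> servo_tool(motion=[[[0.0,-0.015,0.002,0.0,-1],[0.0,-0.04,0.006,0.0,-2],[0.0,-0.07,0.011,0.0,-4],[0.0,-0.105,0.018,0.0,-6],[0.0,-0.14,0.024,0.0,-8],[0.0,-0.175,0.029,0.0,-10],[0.0,-0.21,0.035,0.01,-12],[0.0,-0.245,0.041,0.02,-14],[0.0,-0.28,0.047,0.03,-14.3],[0.0,-0.31,0.052,0.04,-14.3],[0.0,-0.335,0.056,0.055,-14.3],[0.0,-0.36,0.06,0.07,-14.3],[0.0,-0.375,0.063,0.085,-14.3],[0.0,-0.382,0.064,0.1,-14.3],[0.0,-0.382,0.064,0.115,-14.3],[0.0,-0.382,0.064,0.125,-14.3],[0.0,-0.382,0.064,0.13,-14.3],[0.0,-0.382,0.064,0.13,-14.3]]])

```text
time: 4.7
position: [0.4865, -0.3717, 0.2158]
eef_rot: [[0.087, 0.996, -0.001], [0.996, -0.087, 0.001], [0.001, -0.001, -1.0]]
contact_force: [-0.9, -0.0, -1.2]
gripper_width: 0.124
```

```bash
python3 - <<'E'
from h import *
from rig import robot
p,d=robot.grab_frame('top');cv2.imwrite('pics/t3.png',cv2.resize(p[170:310,345:485],None,fx=4,fy=4))
print(delta([.487,-.373,.208],-5))
E
```

```text
(array([-0.0009,  0.0001,  0.0094]), np.float64(0.04), array([-0.774,  0.207,  1.776, -0.   ,  1.158, -0.687]), 'alt', np.float64(-180.0))
```

View pics/t3.png

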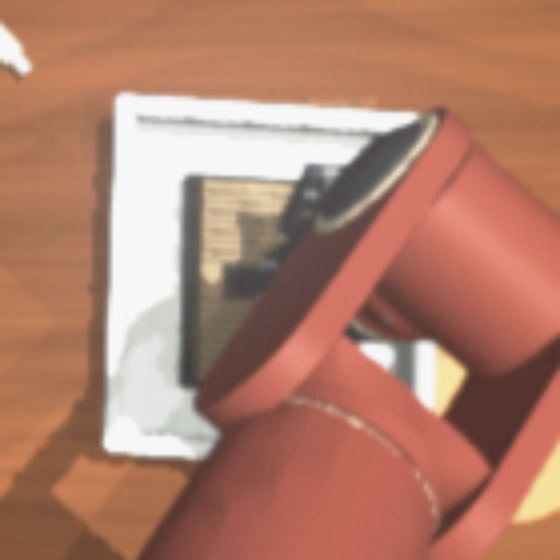

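The element hangs inside the tray, with its left edge at x≈190 and clearance on every visible side. Lower, release and rise.

>>> servo_tool(motion=[[[0.0,0.0,0.0,0.004,0],[0.0,0.0,0.0,0.008,0],[0.0,0.0,0.0,0.009,0],[0.0,0.0,0.0,0.009,0],[0.02,0.0,0.0,0.009,0],[0.04,0.0,0.0,0.009,0],[0.06,0.0,0.0,0.009,0],[0.06,0.0,0.0,0.009,0],[0.06,0.0,0.0,0.0,0],[0.06,0.0,0.0,-0.03,0],[0.06,0.0,0.0,-0.07,0],[0.06,0.0,0.0,-0.11,0],[0.06,0.0,0.0,-0.15,0],[0.06,0.0,0.0,-0.17,0],[0.06,0.0,0.0,-0.17,0]]])

```text
time: 6.0
position: [0.4878, -0.3728, 0.3966]
eef_rot: [[0.086, 0.996, 0.011], [0.996, -0.086, -0.011], [-0.01, 0.012, -1.0]]
contact_force: [0.6, -0.2, 0.6]
gripper_width: 0.703
```

```bash
python3 - <<'E'
from h import *
from rig import robot
p,d=robot.grab_frame('wrist');cv2.imwrite('pics/w4.png',p)
print(delta([.5223,.3596,.32],-70.3))
E
```

```text
(array([ 0.7328, -0.0291,  0.0679]), np.float64(65.34), array([-0.774,  0.031,  1.656, -0.   ,  1.445, -0.687]), 'alt', np.float64(-114.7))
```

View pics/w4.png

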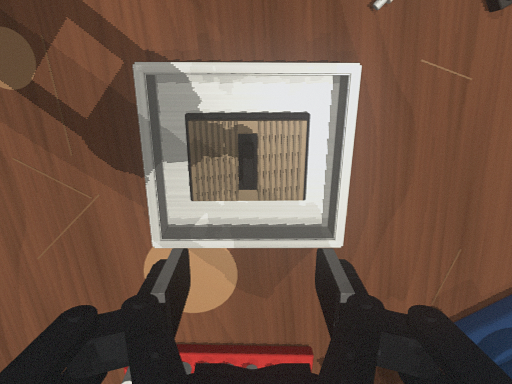

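The old element lies flat in the tray, centred at about (248,157). Next is the new element.

>>> servo_tool(motion=[[[0.06,0.02,0.0,0.0,2],[0.06,0.055,-0.002,0.0,6],[0.06,0.095,-0.004,0.0,10],[0.06,0.135,-0.005,0.0,14],[0.06,0.175,-0.007,0.0,18],[0.06,0.215,-0.009,0.0,22],[0.06,0.255,-0.01,0.0,26],[0.06,0.295,-0.012,0.0,30],[0.06,0.335,-0.013,0.0,34],[0.06,0.375,-0.015,0.0,38],[0.06,0.415,-0.017,0.0,42],[0.06,0.455,-0.018,0.0,46],[0.06,0.495,-0.02,0.0,50],[0.06,0.535,-0.021,0.0,54],[0.06,0.575,-0.023,0.01,58],[0.06,0.615,-0.025,0.025,62],[0.06,0.655,-0.026,0.04,65],[0.06,0.69,-0.027,0.055,65.3],[0.06,0.72,-0.029,0.068,65.3],[0.06,0.733,-0.029,0.068,65.3]]])

```text
time: 7.72
position: [0.5202, 0.3623, 0.3139]
eef_rot: [[0.94, 0.341, -0.002], [0.341, -0.94, -0.01], [-0.005, 0.009, -1.0]]
contact_force: [-0.2, -0.5, -0.7]
gripper_width: 0.702
```

>>> servo_tool(motion=[[[0.06,0.0,0.0,0.0,0],[0.06,0.0,0.0,0.0,0]]])

```text
time: 7.88
position: [0.5196, 0.3622, 0.3121]
eef_rot: [[0.94, 0.342, -0.005], [0.342, -0.94, -0.013], [-0.009, 0.01, -1.0]]
contact_force: [-0.9, 0.1, -0.0]
gripper_width: 0.704
```

```bash
python3 - <<'E'
from h import *
from rig import robot
o=robot.get_obs();c=robot.calibration('wrist');K,T=c['intrinsics'],c['cam_to_world']
p,d=robot.grab_frame('wrist');cv2.imwrite('pics/w5.png',p)
C=cloud(d,K,T);S=C[:250].reshape(-1,3)
S=S[np.hypot(S[:,0]-.522,S[:,1]-.36)<.1]
m=(S[:,2]>.036)&(S[:,2]<.05);r=cv2.minAreaRect(S[m][:,:2].astype(np.float32)*1000)
print(m.sum(),r,np.median(S[m],0))
m=(S[:,2]>.018)&(S[:,2]<.03);print(cv2.minAreaRect(S[m][:,:2].astype(np.float32)*1000))
print(o['position'],delta([.5223,.3596,.201],-70.3,o))
E
```

```text
838 ((524.61962890625, 360.0256652832031), (43.64574432373047, 11.99377727508545), 17.714590072631836) [0.52601517 0.36036867 0.03973293]
((524.245361328125, 359.9417419433594), (86.6798095703125, 120.44261169433594), 17.588228225708008)
[0.51955349 0.36221142 0.31213926] (array([0.0027, 0.0023, 0.1111]), np.float64(0.29), array([ 0.493,  0.146,  1.671, -0.009,  1.334,  1.717]), 'alt', np.float64(-179.7))
```

View pics/w5.png

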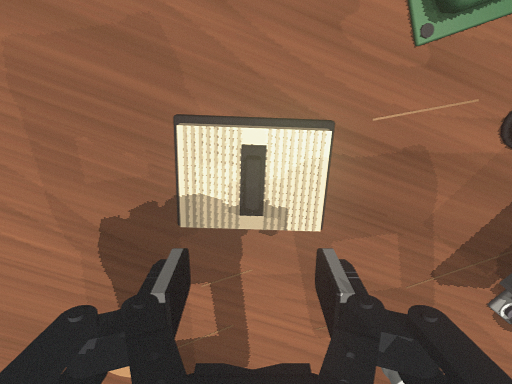

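The tab is centred at about (253,181) in the wrist view. The wrist depth gives (0.5246, 0.360) with yaw 17.7°, which agrees with the top view to 2 mm.

```bash
python3 - <<'E'
from h import *
print(delta([.524,.360,.202],-72.2))
E
```

```text
(array([0.004 , 0.0016, 0.1111]), np.float64(2.12), array([ 0.492,  0.145,  1.671, -0.009,  1.334,  1.717]), 'alt', np.float64(-177.9))
```

>>> servo_tool(motion=[[[0.06,0.004,0.0016,0.02,2.1],[0.06,0.004,0.0016,0.05,2.1],[0.06,0.004,0.0016,0.08,2.1],[0.05,0.004,0.0016,0.1,2.1],[0.04,0.004,0.0016,0.108,2.1],[0.03,0.004,0.0016,0.111,2.1],[0.03,0.004,0.0016,0.111,2.1],[0.0,0.004,0.0016,0.111,2.1],[0.0,0.004,0.0016,0.111,2.1],[0.0,0.004,0.0016,0.111,2.1],[0.0,0.004,0.0016,0.111,2.1],[0.0,0.004,0.0016,0.111,2.1],[0.0,0.004,0.0016,0.111,2.1]]], squeeze=50)

```text
time: 9.02
position: [0.525, 0.3604, 0.2048]
eef_rot: [[0.952, 0.306, 0.001], [0.306, -0.952, -0.011], [-0.003, 0.01, -1.0]]
contact_force: [-0.2, -0.6, 6.5]
gripper_width: 0.125
```

```bash
python3 - <<'E'
from h import *
from rig import robot
o=robot.get_obs();print(o['position'],o['eef_rot'][:,2],np.degrees(np.arctan2(o['eef_rot'][1,1],o['eef_rot'][0,1])),o['contact_force'],o['gripper_width'])
E
```

```text
[0.52501044 0.3604197  0.20480831] [ 6.00321603e-04 -1.08001482e-02 -9.99941496e-01] -72.17534485188547 [-0.20805878 -0.62291279  6.54675483] 0.12476971280654066
```

>>> servo_tool(motion=[[[0.0,0.0,0.0,-0.01,0],[0.0,0.0,0.0,-0.025,0],[0.0,0.0,0.0,-0.045,0],[0.0,0.0,0.0,-0.07,0],[0.0,0.0,0.0,-0.1,0],[0.0,0.0,0.0,-0.13,0],[0.0,0.0,0.0,-0.16,0],[0.0,0.0,0.0,-0.18,0],[0.0,0.0,0.0,-0.19,0],[0.0,0.0,0.0,-0.19,0],[0.0,0.0,0.0,-0.19,0]]])

```text
time: 9.93
position: [0.5246, 0.3625, 0.3949]
eef_rot: [[0.952, 0.306, 0.001], [0.306, -0.952, -0.011], [-0.002, 0.01, -1.0]]
contact_force: [-0.4, -0.6, -1.8]
gripper_width: 0.12
```

```bash
python3 - <<'E'
from h import *
from rig import robot
p,d,K,T=load('pics/w1.npz');cv2.imwrite('pics/c4.png',cv2.resize(p[90:250,150:355],None,fx=3.5,fy=3.5,interpolation=cv2.INTER_CUBIC))
p,d=robot.grab_frame('wrist');cv2.imwrite('pics/w6.png',p)
print(robot.get_obs()['position'],robot.get_obs()['eef_rot'][:,2])
E
```

```text
[0.52444481 0.36231547 0.39317621] [-0.00158605 -0.01198478 -0.99992692]
```

View pics/c4.png

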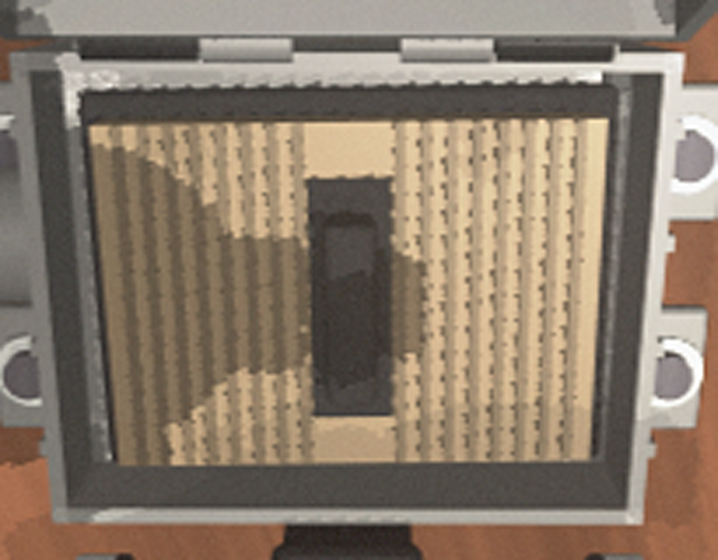

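View pics/w6.png

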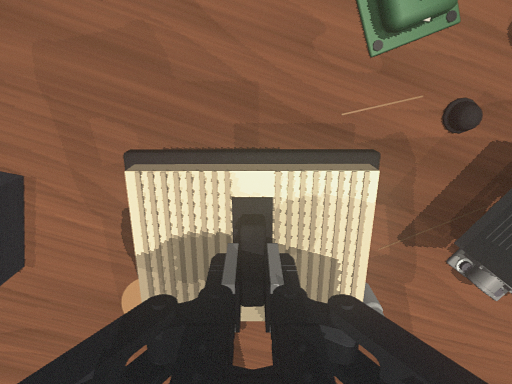

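The new element is held level and square, with its rim's far edge at y≈158. In the enlarged crop the housing rim corners are (10,55), (684,52), (644,523) and (55,523).

```bash
python3 - <<'E'
from h import *
p,d,K,T=load('pics/w1.npz')
R=np.array([px_at_z((x+.5)/3.5-.5+150,(y+.5)/3.5-.5+90,.044,K,T) for x,y in [(10,55),(684,52),(644,523),(55,523)]])
print(R.round(4),R.mean(0),[np.linalg.norm(R[i]-R[i-1]).round(4) for i in range(4)])
h=R[2]+R[3]-R[0]-R[1];w=R[1]+R[2]-R[0]-R[3]
print(np.degrees(np.arctan2(h[1],h[0])),np.degrees(np.arctan2(w[1],w[0])))
E
```

```text
[[ 0.5011  0.0867  0.044 ]
 [ 0.6425  0.0377  0.044 ]
 [ 0.6044 -0.0718  0.044 ]
 [ 0.4629 -0.0221  0.044 ]] [0.55270067 0.00761449 0.044     ] [np.float64(0.1153), np.float64(0.1497), np.float64(0.1159), np.float64(0.1499)]
-109.23722230533218 -19.237896884983957
```

```bash
python3 - <<'E'
from h import *
print(delta([.553,.0097,.405],-19.2))
E
```

```text
(array([-0.0809,  0.3445, -0.0076]), np.float64(-52.96), array([ 0.49 ,  0.091,  1.592, -0.01 ,  1.466,  1.75 ]), 'alt', np.float64(127.0))
```

>>> servo_tool(motion=[[[0.0,-0.003,0.01,-0.005,-2],[0.0,-0.007,0.03,-0.01,-6],[0.0,-0.014,0.06,-0.012,-11],[0.0,-0.021,0.09,-0.012,-16],[0.0,-0.028,0.12,-0.012,-21],[0.0,-0.035,0.15,-0.012,-26],[0.0,-0.042,0.18,-0.012,-31],[0.0,-0.049,0.21,-0.01,-36],[0.0,-0.056,0.24,-0.01,-41],[0.0,-0.063,0.27,-0.009,-46],[0.0,-0.07,0.3,-0.008,-50],[0.0,-0.076,0.32,-0.008,-52],[0.0,-0.079,0.335,-0.008,-53],[0.0,-0.081,0.342,-0.008,-53],[0.0,-0.081,0.3445,-0.008,-53],[0.0,-0.081,0.3445,-0.008,-53],[0.0,-0.081,0.3445,-0.008,-53],[0.0,-0.081,0.3445,-0.008,-53]]])

```text
time: 11.48
position: [0.5528, 0.0106, 0.4049]
eef_rot: [[0.327, 0.945, -0.002], [0.945, -0.327, -0.012], [-0.012, 0.002, -1.0]]
contact_force: [0.1, 0.1, -1.5]
gripper_width: 0.121
```

```bash
python3 - <<'E'
from h import *
from rig import robot
o=robot.get_obs();print(o['position'],o['eef_rot'][:,2])
zt=o['eef_rot'][:,2]
t=np.array([.5527-.155*zt[0],.0076-.155*zt[1],.27]);print(t,delta(t,-19.2,o))
c=robot.calibration('wrist');K,T=c['intrinsics'],c['cam_to_world'];p,d=robot.grab_frame('wrist')
cv2.imwrite('pics/w7.png',p)
E
```

```text
[0.55276953 0.0105822  0.40494323] [-0.00227423 -0.01151724 -0.99993109]
[0.5530525  0.00938517 0.27      ] (array([0.0005, 0.0004, 0.1349]), np.float64(0.09), array([-0.113, -0.119,  1.78 , -0.012,  1.481,  0.221]), 'alt', np.float64(-179.9))
```

View pics/w7.png

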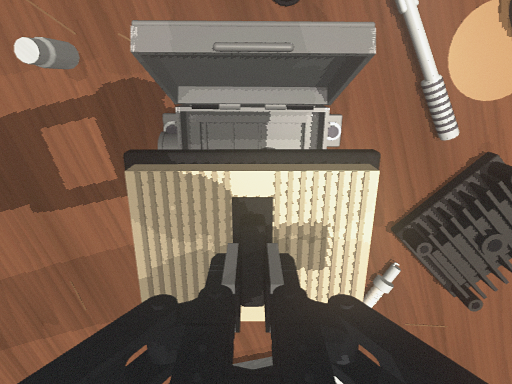

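The element is aligned above the housing and clear of the flap. Descending.

>>> servo_tool(motion=[[[0.0,0.0,0.0,0.02,0],[0.0,0.0,0.0,0.045,0],[0.0,0.0005,0.0004,0.07,0],[0.0,0.0005,0.0004,0.095,0],[0.0,0.0005,0.0004,0.115,0],[0.0,0.0005,0.0004,0.13,0],[0.0,0.0005,0.0004,0.135,0],[0.0,0.0005,0.0004,0.135,0],[0.0,0.0005,0.0004,0.135,0]]])

```text
time: 12.28
position: [0.5534, 0.0097, 0.2708]
eef_rot: [[0.327, 0.945, -0.001], [0.945, -0.327, -0.012], [-0.011, 0.003, -1.0]]
contact_force: [-0.7, -0.5, -1.3]
gripper_width: 0.12
```

```bash
python3 - <<'E'
from h import *
from rig import robot
o=robot.get_obs();print(o['position'],o['eef_rot'][:,2],o['contact_force'])
zt=o['eef_rot'][:,2]
t=np.array([.5527-.155*zt[0],.0076-.155*zt[1],.219]);print(t,delta(t,-19.2,o))
p,d=robot.grab_frame('wrist');cv2.imwrite('pics/w8.png',p)
E
```

```text
[0.55337527 0.00972457 0.27083703] [-0.00112647 -0.01172457 -0.99993063] [-0.70054066 -0.51940512 -1.32413743]
[0.5528746  0.00941731 0.219     ] (array([ 0.0001, -0.0005,  0.0518]), np.float64(0.14), array([-0.115,  0.005,  1.894, -0.012,  1.242,  0.222]), 'alt', np.float64(-179.9))
```

View pics/w8.png

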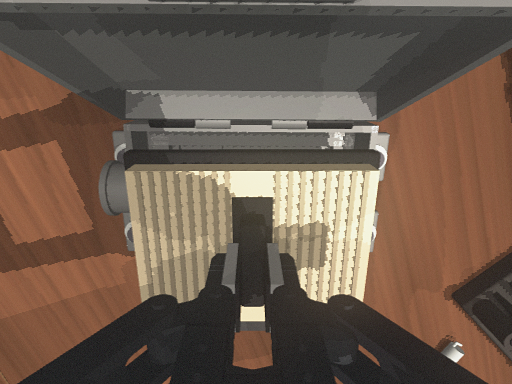

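Still square over the opening, with the rim edges at x≈125 to 380 symmetric about the housing. Lowering into the seat.

>>> servo_tool(motion=[[[0.0,0.0001,-0.0005,0.008,0],[0.0,0.0001,-0.0005,0.016,0],[0.0,0.0001,-0.0005,0.024,0],[0.0,0.0001,-0.0005,0.032,0],[0.0,0.0001,-0.0005,0.04,0],[0.0,0.0001,-0.0005,0.046,0],[0.0,0.0001,-0.0005,0.05,0],[0.0,0.0001,-0.0005,0.052,0],[0.0,0.0001,-0.0005,0.052,0]]])

```text
time: 13.08
position: [0.5533, 0.0092, 0.2195]
eef_rot: [[0.327, 0.945, 0.0], [0.945, -0.327, -0.012], [-0.011, 0.004, -1.0]]
contact_force: [0.3, 0.2, -1.2]
gripper_width: 0.119
```

>>> servo_tool(motion=[[[0.0,0.0,0.0,0.001,0],[0.0,0.0,0.0,0.001,0],[0.02,0.0,0.0,0.001,0],[0.04,0.0,0.0,0.001,0],[0.05,0.0,0.0,0.0,0],[0.05,0.0,0.0,-0.005,0],[0.05,0.0,0.0,-0.03,0],[0.05,0.0,0.0,-0.06,0],[0.05,0.0,0.0,-0.09,0],[0.05,0.0,0.0,-0.12,0],[0.05,0.0,0.0,-0.14,0],[0.05,0.0,0.0,-0.14,0],[0.05,0.0,0.0,-0.14,0],[0.05,0.0,0.0,-0.14,0]]])

```text
time: 14.25
position: [0.5529, 0.0109, 0.3584]
eef_rot: [[0.327, 0.945, -0.001], [0.945, -0.327, -0.012], [-0.011, 0.002, -1.0]]
contact_force: [-0.5, -0.4, -0.6]
gripper_width: 0.59
```

```bash
python3 - <<'E'
from h import *
from rig import robot
o=robot.get_obs();print(o['position'],o['eef_rot'][:,2],o['contact_force'])
c=robot.calibration('wrist');K,T=c['intrinsics'],c['cam_to_world'];p,d=robot.grab_frame('wrist');cv2.imwrite('pics/w9.png',p)
np.savez('pics/w9.npz',p=p,d=d,K=K,T=T)
C=cloud(d,K,T).reshape(-1,3)
yaw=np.radians(-109.24);ax=np.array([np.cos(yaw),np.sin(yaw)]);ay=np.array([-ax[1],ax[0]])
q=np.c_[(C[:,:2]-[.5527,.0076])@ax,(C[:,:2]-[.5527,.0076])@ay,C[:,2]]
m=(abs(q[:,0])<.03)&(abs(q[:,1])<.015)&(q[:,2]>.045)&(q[:,2]<.07);print('tab',cv2.minAreaRect(q[m][:,:2].astype(np.float32)*1000),q[m].mean(0))
for a,b in [(-.03,-.04),(-.03,.04),(.03,-.04),(.03,.04)]:
    m=(abs(q[:,0]-a)<.01)&(abs(q[:,1]-b)<.015);print(a,b,np.percentile(q[m][:,2],[10,50,90]).round(4),m.sum())
E
```

```text
[0.55291407 0.01093641 0.35840512] [-0.00143732 -0.01156698 -0.99993207] [-0.479643   -0.35154683 -0.56045595]
tab ((0.6363945007324219, 2.1793453693389893), (11.248847007751465, 43.90989685058594), 89.92298889160156) [-0.00091768  0.00190099  0.05358989]
-0.03 -0.04 [0.0372 0.0383 0.0394] 749
-0.03 0.04 [0.0372 0.0382 0.0394] 759
0.03 -0.04 [0.0373 0.0383 0.0393] 627
0.03 0.04 [0.0373 0.0382 0.0393] 619
```

View pics/w9.png

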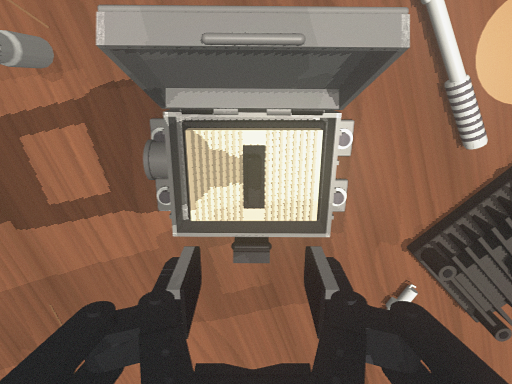

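The new element is seated: pleat tops are at 38 mm at all four corners, the tab top is at 54 mm, and it sits 2 mm off centre with no yaw. Next is the flap. I'll go behind it with the fingers shut and sweep it over.

```bash
cat >> h.py <<'E'
YAW=np.radians(-109.24);AX=np.array([np.cos(YAW),np.sin(YAW)]);AY=np.array([-AX[1],AX[0]]);H0=np.array([.5527,.0076])
def tip(hx,hy,z,o=None):
    "tool shift that brings the fingertip (173 mm) to housing coords"
    if o is None:
        from rig import robot;o=robot.get_obs()
    R=o['eef_rot'];cur=o['position']+.173*R[:,2];w=H0+hx*AX+hy*AY
    return (R.T@(np.array([*w,z])-cur)).round(4)
def tiph(o=None):
    if o is None:
        from rig import robot;o=robot.get_obs()
    c=o['position']+.173*o['eef_rot'][:,2];return np.array([(c[:2]-H0)@AX,(c[:2]-H0)@AY,c[2]]).round(4)
E
python3 - <<'E'
from h import *
print(tiph(),tip(-.17,0,.23),tip(-.17,0,.125))
E
```

```text
[-0.0011 -0.0009  0.1846] [ 0.1683  0.0014 -0.0474] [0.1695 0.0013 0.0576]
```

>>> servo_tool(motion=[[[0.0,0.0,0.0,-0.02,0],[0.0,0.0,0.0,-0.047,0],[0.0,0.02,0.001,-0.047,0],[0.0,0.05,0.001,-0.047,0],[0.0,0.085,0.001,-0.047,0],[0.0,0.12,0.001,-0.047,0],[0.0,0.15,0.001,-0.047,0],[0.0,0.168,0.001,-0.047,0],[0.0,0.169,0.001,-0.04,0],[0.0,0.169,0.001,-0.02,0],[0.0,0.169,0.001,0.0,0],[0.0,0.169,0.001,0.02,0],[0.0,0.169,0.001,0.04,0],[0.0,0.169,0.001,0.053,0],[0.0,0.169,0.001,0.057,0],[0.0,0.169,0.001,0.057,0],[0.0,0.169,0.001,0.057,0]]])

```text
time: 15.72
position: [0.6089, 0.1694, 0.2988]
eef_rot: [[0.327, 0.945, -0.003], [0.945, -0.327, -0.011], [-0.012, 0.001, -1.0]]
contact_force: [-0.7, -0.1, 0.7]
gripper_width: 0.002
```

```bash
python3 - <<'E'
from h import *
from rig import robot
print(tiph(),tip(-.006,0,.125),robot.get_obs()['gripper_width'],robot.get_obs()['contact_force'])
p,d=robot.grab_frame('scene');cv2.imwrite('pics/s10.png',p)
E
```

```text
[-1.692e-01 -1.000e-04  1.258e-01] [-0.1632 -0.0004  0.0027] 0.0016802034873436317 [-0.71310238 -0.08396844  0.7098351 ]
```

View pics/s10.png

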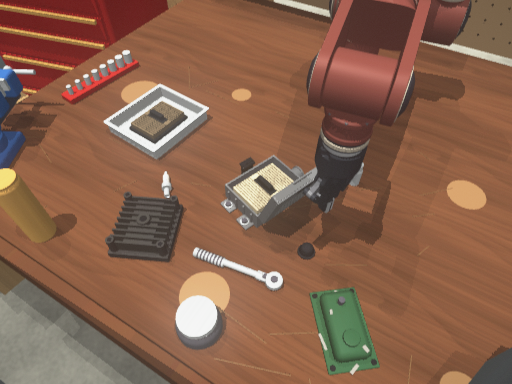

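The fingers stand behind the flap at about (325,195), clear of the primer bulb. Pushing the flap over.

>>> servo_tool(motion=[[[0.0,-0.012,0.0,0.0,0],[0.0,-0.024,0.0,0.0,0],[0.0,-0.034,0.0,0.001,0],[0.0,-0.044,0.0,0.001,0],[0.0,-0.054,0.0,0.001,0],[0.0,-0.064,0.0,0.001,0],[0.0,-0.074,0.0,0.001,0],[0.0,-0.084,0.0,0.001,0],[0.0,-0.094,0.0,0.002,0],[0.0,-0.104,0.0,0.002,0],[0.0,-0.114,0.0,0.002,0],[0.0,-0.124,0.0,0.002,0],[0.0,-0.134,0.0,0.002,0],[0.0,-0.144,0.0,0.002,0],[0.0,-0.154,0.0,0.002,0],[0.0,-0.16,0.0,0.002,0],[0.0,-0.163,0.0,0.002,0],[0.0,-0.163,0.0,0.002,0]]])

```text
time: 17.27
position: [0.5557, 0.0148, 0.2996]
eef_rot: [[0.328, 0.945, -0.001], [0.945, -0.328, -0.011], [-0.011, 0.003, -1.0]]
contact_force: [-0.3, -0.8, -0.2]
gripper_width: -0.002
```

```bash
python3 - <<'E'
from h import *
from rig import robot
print(tiph(),tip(-.003,0,.085),robot.get_obs()['contact_force'])
p,d=robot.grab_frame('scene');cv2.imwrite('pics/s11.png',cv2.resize(p[100:250,180:400],None,fx=3,fy=3))
E
```

```text
[-0.0059  0.0009  0.1266] [-0.0024 -0.0011  0.0416] [-0.27459859 -0.77725452 -0.21745272]
```

View pics/s11.png

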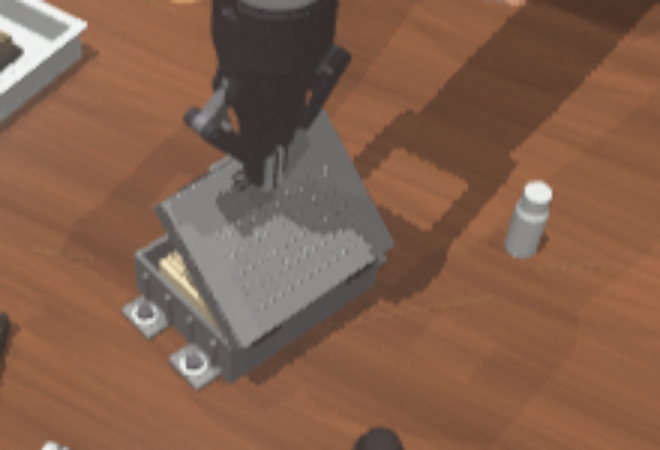

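The flap is over at roughly 0.7 rad, with the fingers on its outer face near the free edge. I'll push down to lower it and let it rest on the catch.

>>> servo_tool(motion=[[[0.0,-0.001,0.0,0.006,0],[0.0,-0.001,0.0,0.012,0],[0.0,-0.002,0.0,0.018,0],[0.0,-0.002,0.0,0.024,0],[0.0,-0.002,0.0,0.03,0],[0.0,-0.002,0.0,0.036,0],[0.0,-0.002,0.0,0.04,0],[0.0,-0.002,0.0,0.04,0],[0.0,-0.002,0.0,0.02,0],[0.0,-0.002,0.0,0.0,0],[0.0,-0.002,0.0,0.0,0],[0.0,-0.002,0.0,0.0,0]]])

```text
time: 18.32
position: [0.5559, 0.0133, 0.3014]
eef_rot: [[0.327, 0.945, 0.003], [0.945, -0.327, -0.011], [-0.01, 0.006, -1.0]]
contact_force: [-0.6, 0.7, 0.1]
gripper_width: 0.002
```

```bash
python3 - <<'E'
from h import *
from rig import robot
print(tiph(),tip(.044,0,.09),tip(.044,0,.061),robot.get_obs()['contact_force'])
p,d=robot.grab_frame('scene');cv2.imwrite('pics/s12.png',cv2.resize(p[100:250,180:400],None,fx=3,fy=3))
c=robot.calibration('scene');C=cloud(d,c['intrinsics'],c['cam_to_world']).reshape(-1,3)
q=np.c_[(C[:,:2]-H0)@AX,(C[:,:2]-H0)@AY,C[:,2]]
for x in (-.04,-.02,0,.02,.04,.05):
    m=(abs(q[:,0]-x)<.006)&(abs(q[:,1]-.05)<.015)&(q[:,2]<.15);print(x,np.median(q[m][:,2]).round(4),m.sum())
E
```

```text
[-0.0047  0.0022  0.1284] [-0.0483 -0.0025  0.0388] [-0.048  -0.0027  0.0678] [-0.58383128  0.69509105  0.09336535]
-0.04 0.0655 67
-0.02 0.0672 64
0 0.0693 64
0.02 0.0709 61
0.04 0.0725 55
0.05 0.073 46
```

View pics/s12.png

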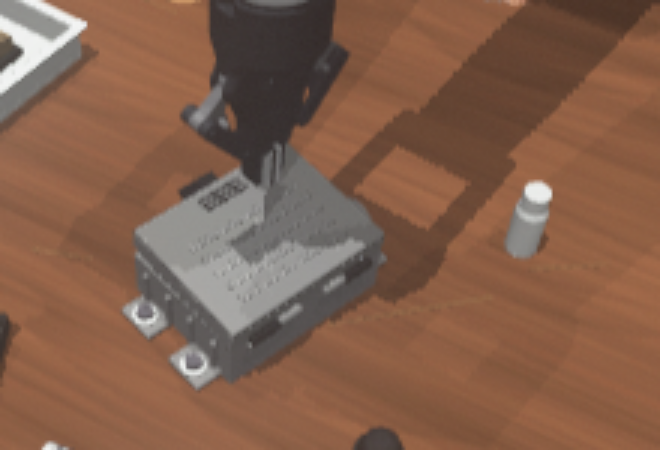

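The flap rests on the beak at about 0.09 rad: the outer face measures 72.5 mm at the pad, and the ribbed pad is at (223,195). Pressing there.

>>> servo_tool(motion=[[[0.0,-0.02,-0.001,0.0,0],[0.0,-0.04,-0.002,0.01,0],[0.0,-0.048,-0.0025,0.03,0],[0.0,-0.048,-0.0025,0.045,0],[0.0,-0.048,-0.0025,0.052,0],[0.0,-0.048,-0.0025,0.056,0],[0.0,-0.048,-0.0025,0.059,0],[0.0,-0.048,-0.0025,0.062,0],[0.0,-0.048,-0.0025,0.065,0],[0.0,-0.048,-0.0025,0.068,0],[0.0,-0.048,-0.0025,0.068,0],[0.0,-0.048,-0.0025,0.068,0]]])

```text
time: 19.37
position: [0.5381, -0.032, 0.2366]
eef_rot: [[0.327, 0.945, -0.002], [0.945, -0.327, -0.012], [-0.012, 0.002, -1.0]]
contact_force: [-12.9, 0.1, 26.6]
gripper_width: 0.001
```

```bash
python3 - <<'E'
from h import *
from rig import robot
print(tiph(),robot.get_obs()['contact_force'])
E
```

```text
[ 0.0443 -0.0003  0.0636] [-12.86042929   0.06887208  26.59738897]
```

>>> servo_tool(motion=[[[0.0,0.0,0.0,-0.005,0],[0.0,0.0,0.0,-0.02,0],[0.0,0.0,0.0,-0.05,0],[0.0,0.0,0.0,-0.09,0],[0.0,0.0,0.0,-0.13,0],[0.0,0.0,0.0,-0.16,0],[0.0,0.0,0.0,-0.16,0],[0.0,0.0,0.0,-0.16,0]]])

```text
time: 20.03
position: [0.5388, -0.0299, 0.3987]
eef_rot: [[0.326, 0.945, 0.003], [0.945, -0.326, -0.013], [-0.011, 0.007, -1.0]]
contact_force: [-0.4, -0.6, -0.3]
gripper_width: 0.009
```

```bash
python3 - <<'E'
from h import *
from rig import robot
print(tiph(),robot.get_obs()['contact_force'])
p,d=robot.grab_frame('scene');cv2.imwrite('pics/s13.png',cv2.resize(p[60:260,90:390],None,fx=2.6,fy=2.6))
c=robot.calibration('scene');C=cloud(d,c['intrinsics'],c['cam_to_world']).reshape(-1,3)
q=np.c_[(C[:,:2]-H0)@AX,(C[:,:2]-H0)@AY,C[:,2]]
for x in (-.04,-.02,0,.02,.04,.05):
    m=(abs(q[:,0]-x)<.006)&(abs(q[:,1]-.05)<.015)&(q[:,2]<.15);print(x,np.median(q[m][:,2]).round(4),m.sum())
p,d=robot.grab_frame('wrist');cv2.imwrite('pics/w13.png',p)
E
```

```text
[0.0419 0.0004 0.2257] [-0.44903195 -0.64415282 -0.26059833]
-0.04 0.0636 61
-0.02 0.0632 59
0 0.0635 64
0.02 0.0634 57
0.04 0.0631 56
0.05 0.0631 55
```

View pics/s13.png

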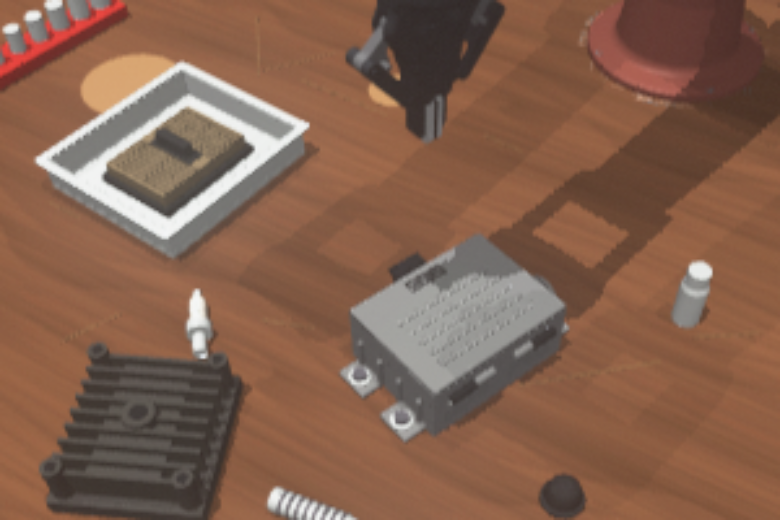

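View pics/w13.png

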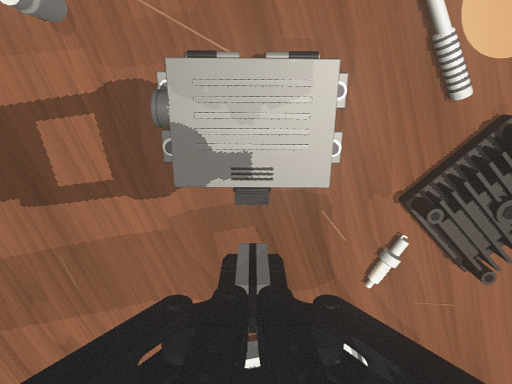

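The flap is flat and shut: 63 to 64 mm at every point along it. The catch at (252,195) is over its lip, the old element lies flat in the tray and the bystanders I can see are undisturbed. Handing in.

```bash
python3 - <<'E'
from h import *
from rig import robot
p0=load('pics/top0.npz')[0];p,d=robot.grab_frame('top');cv2.imwrite('pics/t14.png',p)
print(robot.get_obs()['joint_vel'].round(3));print(robot.sign_off())
E
```

```text
[-0.003  0.006  0.008  0.001  0.002  0.001]
the job is handed in; nothing more can be done
None
```

View pics/t14.png

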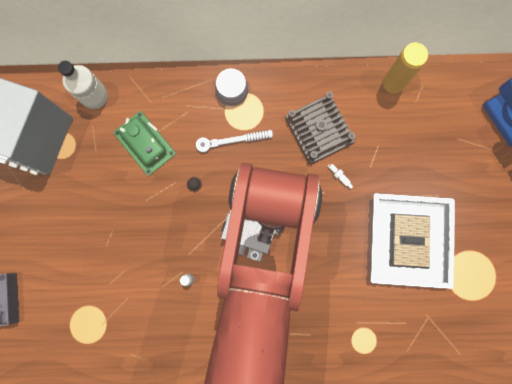

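The filter change is done and handed in at about 20 s of the 69 s allowed. I put the old element flat in the scrap tray, seated the new one tab up, then swung the flap over and pressed it past the catch.

Final checks:
- **New element:** before the flap was closed, its pleat tops were level at 38 mm over all four corners and the tab top was at 54 mm. It sat about 2 mm off centre, within the 5 mm of play, with no yaw.
- **Flap:** it reads 63–64 mm high at every point along it, so it is down flat and held. It rested at about 72.5 mm at the pad on the beak before pressing.
- **Press force:** the last press read about 27 N down with an unexplained 13 N sideways, more than the 10–15 N expected. The flap had already bottomed out by then.
- **Other parts:** all six look undisturbed in the last top picture, and the arm is clear of everything.

Two readings disagreed. The tray measured about 6% larger than stated, though its centre and the placing were fine. The top and wrist cameras differed by about 2 mm, and I relied mainly on the wrist camera.

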